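# Shut and latch a medicine case with its wing knob

## Task

Push the lid of the white medicine case down and, holding it down against its springy seal, turn the black wing knob clockwise as far as it will go, so that the hidden tongue swings behind the frame edge and the lid stays shut when you let go. Leave the bottle, the jar and the carton where they stand.

Things in the scene. Friction and masses are not known exactly. Their poses are not given: they have to be found in the camera images.
- case: White steel case, fixed to the bench, open on top, with a hinged aluminium lid: 240 (its x) by 300 (its y) by 100 mm high. Origin at the centre of its underside, on the bench; x points from the front (the knob side, towards the robot) to the hinge, z up.
- frame_edge (a point): Middle of the inner edge, on top, of the fixed lip along the case's front wall, at (-0.090, 0, 0.100) in the case's frame; the lip is 6 mm thick. The tongue must go below this edge, which it can only while the lid is held below about 0.008 rad; otherwise it butts against the edge and the knob jams early: do not force it (above some 30 N it rides over the edge), press the lid down and go on turning.
- hinge_mid (a point): Middle of the lid's hinge line, at (0.120, 0, 0.102) in the case's frame; the hinge line runs along the case's y.
- lid_edge (a point): Middle of the lid's front edge, on its top face; moves with the lid. The lid is a flat plate 246 mm from hinge to front edge, 304 mm wide, 8 mm thick; shut, its underside is at z = 0.102, its top at z = 0.110. A springy seal on the front lip touches it from about 0.04 rad down; pressing it on to 0 takes about 14 N down at the knob.
- lid (a joint): Lid angle in rad: 0 = fully shut and level, positive = front edge raised, up to 1.2; starts at 0.3 to 0.6. The hinge is stiff, so the lid stays where it is left. Pressed on its seal and let go, it springs back to about 0.026 rad if unlatched; latched, it rests at about 0.007 rad or less (readings noisy by some 0.005).
- knob_axis (a point): Point on the wing knob's axis, on the lid's top face, 185 mm from the hinge line, midway along the lid's width; moves with the lid. The knob, black plastic: a round hub 28 mm wide with two opposite wings, a bar 76 mm long in all, 10 mm thick, from 4 to 26 mm above the lid's top face.
- wing_end (a point): Outer end of one wing, 38 mm from the axis, 15 mm above the lid's top face. When the knob is fully home this wing points to the case's front (case -x).
- knob (a joint): Knob angle in rad, growing clockwise seen from above; starts at 0.2 to 0.5, hard stop at 2.1 (fully home, wings along the case's x). Friction 0.05 N m; it stays where left. Under the lid, after up to 0.5 rad of hidden play, it drives a tongue (40 mm long) that starts pointing along the front edge and at the stop points to the front, below the frame edge.
- syrup: Brown glass bottle, 54 mm across, 120 mm high, upright at the case's left side (case +y). Bystander. Origin at the centre of its underside.
- jar: White jar, 56 mm across, 70 mm high, upright at the case's left side. Bystander. Origin at the centre of its underside.
- carton: Plain paper carton 60 x 45 x 90 mm high, upright at the case's right side (case -y). Bystander. Origin at the centre of its underside.

How it is judged:
By the outcome, as a careful person would: the job done as asked, in the order asked, and still so for the second after the job is handed in, with the robot touching nothing.
It also fails if it takes over 59 s, if anything falls off the work surface, if the arm or the gripper's body presses on something with over 40 N, if the wrist force passes 120 N, or if a joint passes its speed limit or range.

## Robot

A 6-joint arm with a two-finger parallel gripper is mounted at the origin on the work surface. World frame = base frame: x ahead of the robot, y to its left, z up, the work surface at z = 0. Lengths are in m, angles in rad, forces in N, time in s.
With the tool pointing down it reaches from about 0.35 to 0.975 m from the base axis. Payload 7.1 kg.
Tool frame: the origin (TCP) lies at the very end of the fingers, on their centre line; the grasp point (between the pads) lies 19 mm behind it; y points along the fingers, x is the direction in which the jaws open and shut, and the axes are right-handed (so a half turn about y gives the same grasp; the last joint's range is limited). The gripper opens to 88 mm and grips with 3 to 60 N. Pads are 20 mm wide; open, the fingers measure 115 mm over their backs; the gripper's body (75 mm by 178 mm) begins 61 mm behind the grasp point.
Start: joints at [1.321, 0.423, 1.63, -0, 1.089, -0.019], TCP at [0.143, 0.608, 0.223] pointing down, gripper open.
Joint ranges: [-3, 3], [-0.9, 2.11], [0.09, 2.58], [-1.31, 4.45], [0.11, 2.69], [-2.54, 2.54]. Speed limits (rad/s): [2.39, 2.39, 3.01, 3.14, 3.14, 3.14].

## Interface

Orientations are given as a 3x3 rotation matrix whose columns are the frame's x, y, z axes.
In Python, from workcell import status, viewer, ctrl, nets gives the robot as it stands.
- The arm moves only by the shell command python3 -m pendant 'ROWS' [FORCE]. ROWS is JSON, a list that holds one entry, the list of rows, each a list of 5 numbers: the gripper command: -1 is shut, 1 is fully open, values between are in proportion, then the shift along the tool's x, y, z as a fraction of full scale, then the turn about the tool's y as a fraction of full scale. A call has 1 to 8 rows; each row shifts and turns the commanded pose from where the row before left it, along the tool's axes as they then stand; what a row does not reach is not made up. Full scale, the value 1, is 10 cm for a shift and 90 degrees for a turn. A row lasts 1/10 s, in which the tool goes at most 50 mm and 8.59 degrees, less where a joint would pass 70% of its speed; a pose out of reach is approached as far as the arm can. A call with a number of a shift or a turn outside -1 to 1 is refused whole. A call with a gripper value outside its range is refused whole. The fingers move at their own pace and stop on an object; FORCE is the grip in N (left out, the last holds). Time passes only in rows, so rows that do not move let the fingers close. It gives the time, the measured TCP pose, the force and the opening at its end, in the units of the state.
- status.observe(): the state, without advancing time (a new reading comes with each control period).
- viewer.grab_frame(name): name is "scene" or "side" or "wrist"; returns a dict with "image" (400x640x3 uint8, red, green, blue), "mtx" (3x3 intrinsics, pixels), "rvec" (rotation vector, rad) and "tvec" (3), from world to camera coordinates, as OpenCV has them. Camera axes: x right, y down, z forward; pixel columns grow to the right and rows downward; lengths in m; the calibration is good to about 2 mm. A picture is of the moment at which its call begins. There is no depth.
- ctrl.job_done(): hands the job in, once; it reports no verdict.
Trained networks look in a picture, given as the dict that the camera call returned (one of the last four; its "shot" number tells which), for a name from the list of things; names that differ only in an ending like _2 or _b are one class to them, and where a whole thing is asked for, a point or a joint stands for the part that bears it (a point fixed in the world has none). Each returns a list of dicts, best first, with "score" (0 to 1); they miss things now and then, are a little off and sometimes report something else, mostly with a low value. They report only what shows in the picture. A call takes as long as a camera call.
- nets.silhouettes(picture, thing): "mask" (400x640 bool, what is visible of it) and "uv" ([column, row] in pixels, amid what is visible of it).
The state is a dict: "t": time; "joints": joint angles; "dq": joint speeds; "joint_efforts": joint torques, N m; "eef_pos": TCP position; "orientation": TCP orientation; "wrist_force": force on the tool from outside, world axes, zero at the start; "ft_torque": the same for the moment, N m; "finger_gap": opening from 0.0 (shut) to 1.0 (fully open).
Only numpy, scipy, OpenCV 4.12 (cv2) and the standard library are available. Lean on these libraries where they do the work, as an engineer would, in place of code of your own. Each camera call takes 0.05 s, during which the arm holds its last target.

## Working session

There is one attempt and no reset: what is moved stays moved. The work goes in short steps, Python scripts to look and compute and a shell command to move; the robot and the scene stay as the last step left them, time stands still between calls to the robot, and variables do not carry over. Pictures are saved under pics/ and viewed, and the job is handed in when it is done.

```bash
ls; mkdir -p pics; python3 - <<'E'
from workcell import status, viewer, ctrl, nets
import cv2
s=status.observe(); print(s)
for n in ["scene","side","wrist"]:
    p=viewer.grab_frame(n); cv2.imwrite(f"pics/{n}0.png",p["image"][:,:,::-1]); print(n,p["mtx"].tolist(),p["rvec"],p["tvec"],p.get("shot"))
E
```

```text
pics
{'t': 0.0, 'joints': array([ 1.32095870e+00,  4.23855773e-01,  1.63070445e+00, -3.45347417e-05,
        1.08863153e+00, -1.90176396e-02]), 'dq': array([ 3.24869198e-04, -4.58645121e-04, -2.70002891e-05, -4.01042302e-04,
        8.41062385e-04, -1.97557934e-04]), 'joint_efforts': array([ 2.40097379e-04, -5.44611096e+01, -2.73676246e+01,  6.44880719e-02,
        2.23900226e-02, -1.03353518e-04]), 'eef_pos': array([0.14283649, 0.60786392, 0.22188672]), 'orientation': array([[ 2.28759937e-01, -3.65724523e-04, -9.73482798e-01],
       [ 9.73481553e-01, -1.55701723e-03,  2.28760230e-01],
       [-1.59939271e-03, -9.99998721e-01, -1.57086817e-07]]), 'wrist_force': array([ 0.72699447,  0.15076379, -0.16242429]), 'ft_torque': array([0.03935561, 0.03526732, 0.010033  ]), 'finger_gap': 0.9981160897078081}
scene [[485.95483809233207, 0.0, 317.37830687913447], [0.0, 485.95483809233207, 195.4102599510003], [0.0, 0.0, 1.0]] [ 0.98712078  2.47268928 -0.99684365] [ 0.41394567 -0.26144523  1.65381263] 1
side [[447.386419936169, 0.0, 327.20539949880595], [0.0, 447.386419936169, 196.25993389836768], [0.0, 0.0, 1.0]] [ 0.82928253 -2.64792839  0.96728227] [0.55170663 0.3025801  0.9436902 ] 2
wrist [[277.920916540488, 0.0, 324.35878583806317], [0.0, 277.920916540488, 199.20731519728864], [0.0, 0.0, 1.0]] [-2.29921112 -1.82409385 -0.2289449 ] [-0.62442397 -0.03092733  0.38903123] 3
```

View pics/scene0.png

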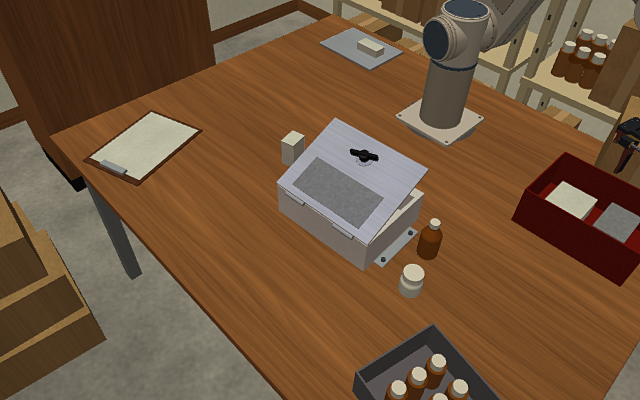

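View pics/side0.png

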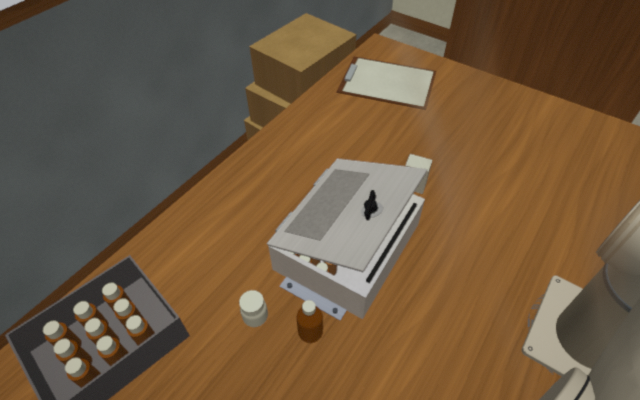

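View pics/wrist0.png

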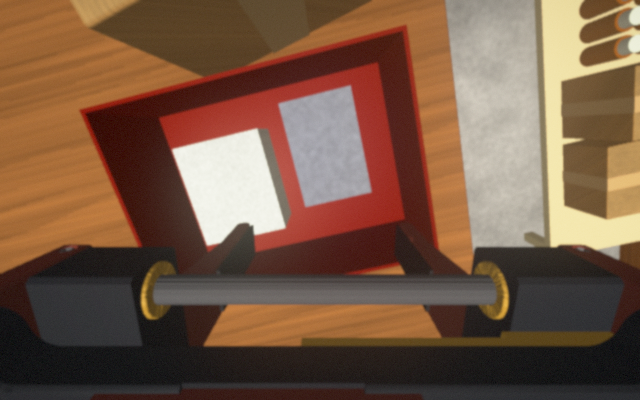

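The scene view shows the lid raised, with the knob at about (364,156) in scene and (371,205) in side. The bottle, jar and carton stand beside the case. Next I fit the pose from the masks.

```bash
cat > h.py <<'E'
from workcell import status, viewer, ctrl, nets
import numpy as np, cv2
from scipy.optimize import minimize, least_squares
def proj(P,X):
    return cv2.projectPoints(np.array(X,float).reshape(-1,1,3),P["rvec"],P["tvec"],P["mtx"],None)[0].reshape(-1,2)
def T(p):  # x,y,yaw
    c,s=np.cos(p[2]),np.sin(p[2]); return np.array([[c,-s,0],[s,c,0],[0,0,1]]),np.array([p[0],p[1],0])
def case2w(p,X):
    R,t=T(p); return np.array(X,float)@R.T+t
def lid2c(a,X): # lid coords: d from hinge toward front, y, h above underside
    X=np.array(X,float).reshape(-1,3); d,y,h=X.T
    return np.c_[0.12-d*np.cos(a)-h*-np.sin(a)*-1*0 - h*(-np.sin(a))*(-1), y, 0.102+d*np.sin(a)+h*np.cos(a)]
def hull_iou(P,pts,mask):
    m=np.zeros((400,640),np.uint8); cv2.fillConvexPoly(m,cv2.convexHull(np.round(proj(P,pts)*16).astype(np.int32)),1,shift=4)
    m=m>0; return (m&mask).sum()/((m|mask).sum()+1)
def lidpts(p,a): return case2w(p,lid2c(a,[[d,y,h] for d in(0,.246) for y in(-.152,.152) for h in(0,.008)]))
def knobpts(p,a,k):
    # k=2.1: wing points -x(front: +d). clockwise from above
    th=2.1-k; # wing rotated ccw from front by th
    X=[]
    for l in(-.038,.038):
        for w in(-.005,.005):
            for h in(.012,.034):
                # front dir=(+d), ccw from above from -x goes to -y
                X.append([.185+l*np.cos(th)+w*np.sin(th), -l*np.sin(th)+w*np.cos(th),h])
    return case2w(p,lid2c(a,X))
def hubpts(p,a):
    return case2w(p,lid2c(a,[[.185+.014*np.cos(t),.014*np.sin(t),h] for t in np.linspace(0,6.28,16) for h in(.008,.03)]))
E
cat > fit0.py <<'E'
from h import *
Ps=[];M=[];K=[]
for n in["scene","side"]:
    P=viewer.grab_frame(n);Ps.append(P)
    L=nets.silhouettes(P,"lid"); k=nets.silhouettes(P,"knob"); c=nets.silhouettes(P,"case")
    for nm,q in(("lid",L),("knob",k),("case",c)): print(n,nm,[(round(r["score"],2),np.round(r["uv"],1).tolist(),int(r["mask"].sum())) for r in q])
    M.append(L[0]["mask"]);K.append(k[0]["mask"])
    im=P["image"].copy(); im[L[0]["mask"]]//=2; im[k[0]["mask"]]=[255,0,0]
    cv2.imwrite(f"pics/m_{n}.png",im[:,:,::-1])
np.savez("m0.npz",M=M,K=K)
import pickle; pickle.dump((Ps,M,K),open("m0.pkl","wb"))
for n in["syrup","jar","carton"]:
    for P in Ps: print(n,[(round(r["score"],2),np.round(r["uv"],1).tolist()) for r in nets.silhouettes(P,n)][:2])
E
python3 fit0.py
```

```text
scene lid [(0.66, [350.4, 177.5], 10126)]
scene knob [(0.6, [364.9, 154.0], 222)]
scene case [(0.78, [351.3, 196.5], 14580)]
side lid [(0.7, [350.0, 211.1], 10197)]
side knob [(0.66, [369.1, 204.8], 289)]
side case [(0.81, [347.7, 236.2], 16791)]
syrup []
syrup [(0.85, [310.5, 324.0]), (0.7, [250.2, 309.9])]
jar [(0.83, [412.3, 281.1])]
jar [(0.66, [251.2, 312.4])]
carton [(0.89, [294.5, 144.4]), (0.63, [364.2, 154.1])]
carton [(0.84, [422.8, 161.5])]
```

```bash
python3 - <<'E'
s=open("h.py").read()
s=s.replace("0.12-d*np.cos(a)-h*-np.sin(a)*-1*0 - h*(-np.sin(a))*(-1)","0.12-d*np.cos(a)+h*np.sin(a)")
open("h.py","w").write(s)
E
cat > fit1.py <<'E'
from h import *
import pickle
Ps,M,K=pickle.load(open("m0.pkl","rb"))
M=[m|k for m,k in zip(M,K)]
def cost(q): return -sum(hull_iou(P,np.r_[lidpts(q[:3],q[3])],m) for P,m in zip(Ps,M))
from scipy.optimize import differential_evolution
r=differential_evolution(cost,[(.3,.8),(-.3,.4),(-1.6,1.6),(.25,.65)],seed=1,maxiter=120,popsize=20)
q=r.x; r=minimize(cost,q,method="Nelder-Mead",options=dict(xatol=1e-4,fatol=1e-5)); q=r.x
print(q,-r.fun/2)
def kc(k): return -sum(hull_iou(P,knobpts(q[:3],q[3],k),m) for P,m in zip(Ps,K))
ks=np.arange(0,2.1,.05); v=[kc(k) for k in ks]; k=ks[np.argmin(v)]; print("knob",k,-min(v)/2)
np.save("q0.npy",np.r_[q,k])
for P,n in zip(Ps,["scene","side"]):
    im=P["image"].copy()
    cb=case2w(q[:3],[[x,y,z] for x in(-.12,.12) for y in(-.15,.15) for z in(0,.1)])
    for X,c in((lidpts(q[:3],q[3]),(255,0,0)),(cb,(0,0,255)),(knobpts(q[:3],q[3],k),(0,255,0))):
        cv2.polylines(im,[cv2.convexHull(np.round(proj(P,X)).astype(np.int32))],True,c,1)
    im=cv2.resize(im[80:320,180:500],None,fx=2.4,fy=2.4)
    cv2.imwrite(f"pics/f_{n}.png",im[:,:,::-1])
E
python3 fit1.py
```

```text
[0.54616832 0.09121713 0.05482804 0.37341542] 0.9678464425693536
knob 0.25 0.7029059879185972
```

View pics/f_scene.png

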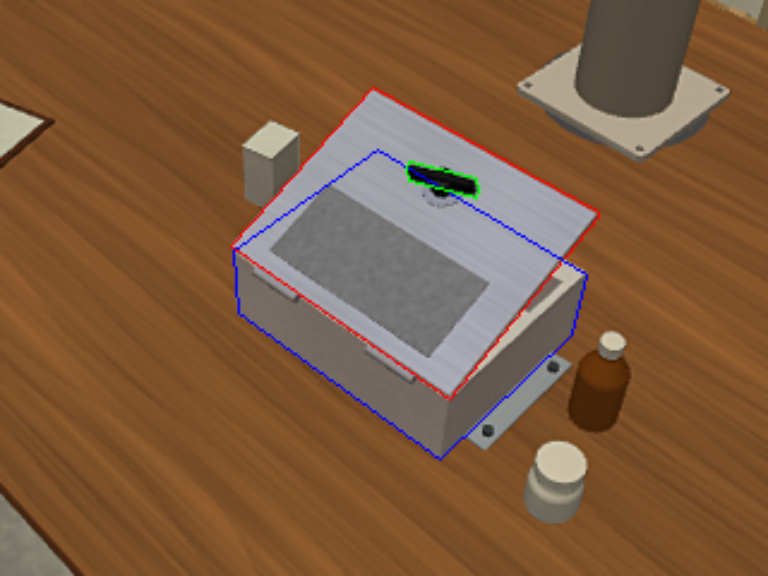

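View pics/f_side.png

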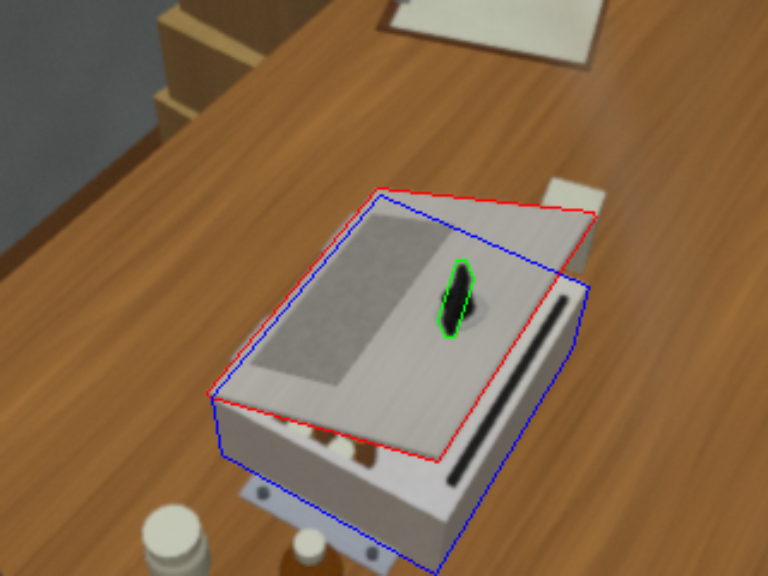

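```bash
cat > tgt.py <<'E'
import sys
from h import *
q=np.load("q0.npy")
def delta(tw,ang=None):
    s=status.observe(); R=s["orientation"]; d=R.T@(np.array(tw)-s["eef_pos"])
    x=np.arctan2(R[1,0],R[0,0])
    print("t",round(s["t"],2),"tcp",np.round(s["eef_pos"],4),"xang",round(x,3),"j",np.round(s["joints"],2),"F",np.round(s["wrist_force"],1),"Tq",np.round(s["ft_torque"],2),"gap",round(s["finger_gap"],3))
    print("target",np.round(tw,4),"tool shift (x0.1m)",np.round(d*10,3),"" if ang is None else "turn deg %.1f frac %.3f"%(np.degrees(x-ang),(x-ang)/(np.pi/2)))
if __name__=="__main__":
    cx,z=float(sys.argv[1]),float(sys.argv[2]); ang=float(sys.argv[3]) if len(sys.argv)>3 else None
    delta(np.r_[case2w(q[:3],[[cx,0,0]])[0][:2],z],ang)
E
python3 tgt.py -.045 .25 .334; python3 tgt.py -.045 .25
```

```text
t 0.85 tcp [0.1429 0.6085 0.2227] xang 1.34 j [ 1.32  0.42  1.63  0.    1.09 -0.02] F [-0.4 -0.5 -0.7] Tq [-0.02 -0.01 -0.02] gap 1.0
target [0.5012 0.0888 0.25  ] tool shift (x0.1m) [-4.24  -0.273 -4.677] turn deg 57.6 frac 0.640
t 0.85 tcp [0.1429 0.6085 0.2227] xang 1.34 j [ 1.32  0.42  1.63  0.    1.09 -0.02] F [-0.4 -0.5 -0.7] Tq [-0.02 -0.01 -0.02] gap 1.0
target [0.5012 0.0888 0.25  ] tool shift (x0.1m) [-4.24  -0.273 -4.677]
```

```bash
python3 -m pendant '[[[0.6,-0.26,-0.04,-0.29,0],[0.6,-0.26,-0.04,-0.29,0],[0.6,-0.26,-0.04,-0.29,0],[0.6,-0.26,-0.04,-0.29,0],[0.6,-0.26,-0.04,-0.29,0],[0.6,-0.26,-0.04,-0.29,0],[0.6,-0.26,-0.04,-0.29,0],[0.6,-0.26,-0.04,-0.29,0]]]' 20; python3 tgt.py -.045 .25 .334
```

```text
t: 1.65
eef_pos: [0.3219, 0.3515, 0.255]
orientation: [[0.229, 0.0, -0.974], [0.974, 0.0, 0.229], [0.0, -1.0, -0.0]]
wrist_force: [0.0, 0.1, 0.5]
finger_gap: 0.799
t 1.65 tcp [0.3219 0.3515 0.255 ] xang 1.34 j [ 0.8   0.16  1.92 -0.    1.06 -0.54] F [0.  0.1 0.5] Tq [-0.   -0.06 -0.04] gap 0.799
target [0.5012 0.0888 0.25  ] tool shift (x0.1m) [-2.148  0.05  -2.346] turn deg 57.7 frac 0.641
```

```bash
python3 -m pendant '[[[0.6,-0.25,0,-0.28,0],[0.6,-0.25,0,-0.28,0],[0.6,-0.25,0,-0.28,0],[0.6,-0.25,0,-0.28,0],[0.6,-0.25,0,-0.28,0],[0.6,-0.25,0,-0.28,0],[0.6,-0.25,0,-0.28,0],[0.6,-0.25,0,-0.28,0]]]'; python3 -m pendant '[[[0.6,0,0,0,0.09],[0.6,0,0,0,0.09],[0.6,0,0,0,0.09],[0.6,0,0,0,0.09],[0.6,0,0,0,0.09],[0.6,0,0,0,0.09],[0.6,0,0,0,0.09],[0.6,0,0,0,0.01]]]';python3 tgt.py -.045 .25 .334
```

```text
t: 2.45
eef_pos: [0.4943, 0.1055, 0.2549]
orientation: [[0.229, 0.001, -0.973], [0.973, 0.0, 0.229], [0.0, -1.0, -0.001]]
wrist_force: [1.0, -0.4, -0.2]
finger_gap: 0.8
t: 3.25
eef_pos: [0.4936, 0.1069, 0.2548]
orientation: [[0.945, 0.0, -0.327], [0.327, 0.0, 0.945], [0.0, -1.0, -0.0]]
wrist_force: [-0.8, 0.3, -0.4]
finger_gap: 0.799
t 3.25 tcp [0.4936 0.1069 0.2548] xang 0.333 j [ 0.19  0.21  1.86 -0.    1.07 -0.14] F [-0.8  0.3 -0.4] Tq [-0.04  0.05  0.02] gap 0.799
target [0.5012 0.0888 0.25  ] tool shift (x0.1m) [ 0.013  0.048 -0.197] turn deg -0.1 frac -0.001
```

```bash
python3 -m pendant '[[[0.6,0.01,0.1,-0.19,0],[0.6,0,0.3,0,0],[0.6,0,0,0,0]]]'; python3 tgt.py -.045 .19 .334; python3 - <<'E'
from h import *
a=[cv2.resize(viewer.grab_frame("side")["image"][100:320,240:500],None,fx=1.9,fy=1.9), cv2.resize(viewer.grab_frame("scene")["image"][80:300,250:450],None,fx=1.9,fy=1.9),]
cv2.imwrite("pics/a1.png",cv2.resize(np.hstack(a),None,fx=.9,fy=.9)[:,:,::-1])
cv2.imwrite("pics/w1.png",viewer.grab_frame("wrist")["image"][:,:,::-1])
E
```

```text
t: 3.55
eef_pos: [0.4986, 0.0887, 0.212]
orientation: [[0.944, -0.006, -0.331], [0.331, -0.001, 0.944], [-0.006, -1.0, 0.001]]
wrist_force: [-0.7, -1.0, -0.0]
finger_gap: 0.8
t 3.55 tcp [0.4986 0.0887 0.212 ] xang 0.337 j [ 0.15  0.27  1.89 -0.    0.99 -0.18] F [-0.7 -1.  -0. ] Tq [-0.06  0.07 -0.02] gap 0.8
target [0.5012 0.0888 0.19  ] tool shift (x0.1m) [ 0.027  0.22  -0.008] turn deg 0.2 frac 0.002
```

View pics/a1.png

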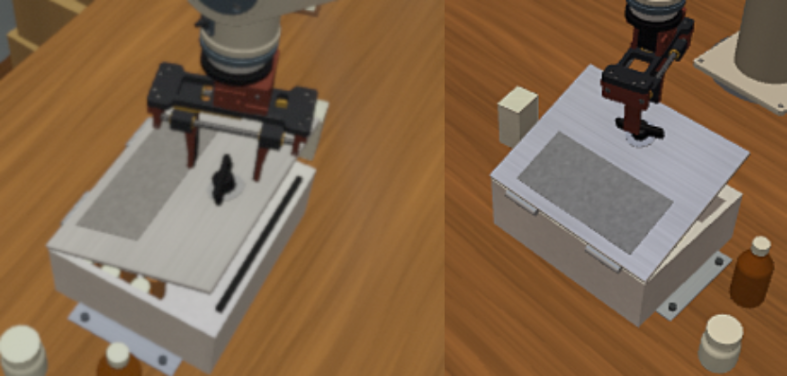

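View pics/w1.png

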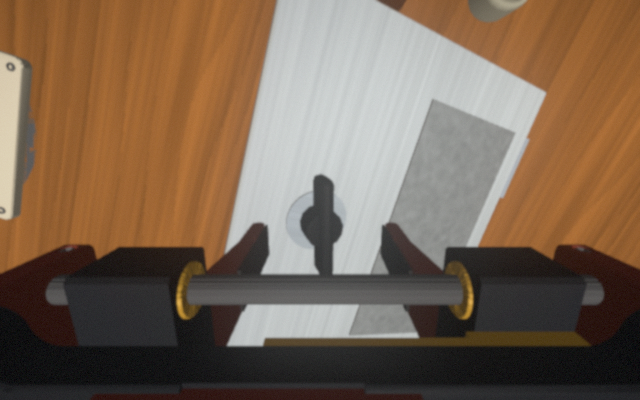

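The wrist view shows the bar (column ~323) upright and centred between the fingers, at columns ~255 and 395. I start pressing the lid down.

```bash
python3 -m pendant '[[[0.6,0.02,0.1,0,0],[0.6,0,0.12,0,0],[0.6,-0.04,0.1,0.01,0],[0.6,-0.04,0.1,0.01,0],[0.6,-0.03,0.1,0.01,0]]]'; python3 tgt.py -.057 .15 .334
```

```text
t: 4.2
eef_pos: [0.4904, 0.0891, 0.1616]
orientation: [[0.944, -0.001, -0.329], [0.329, -0.0, 0.944], [-0.001, -1.0, 0.0]]
wrist_force: [-0.2, -0.2, 1.3]
finger_gap: 0.798
t 4.2 tcp [0.4904 0.0891 0.1616] xang 0.335 j [ 0.16  0.33  1.95 -0.    0.86 -0.18] F [-0.2 -0.2  1.3] Tq [-0.08 -0.01 -0.01] gap 0.798
target [0.4893 0.0881 0.15  ] tool shift (x0.1m) [-0.014  0.116 -0.006] turn deg 0.0 frac 0.001
```

```bash
python3 -m pendant '[[[0.6,-0.02,0.1,0.01,0],[0.6,-0.02,0.1,0,0],[0.6,-0.02,0.1,0,0],[0.6,0,0,0,0]]]'; python3 tgt.py -.065 .12 .334; python3 - <<'E'
from h import *
a=[cv2.resize(viewer.grab_frame("side")["image"][100:320,240:500],None,fx=1.9,fy=1.9), cv2.resize(viewer.grab_frame("scene")["image"][80:300,250:450],None,fx=1.9,fy=1.9),]
cv2.imwrite("pics/a2.png",cv2.resize(np.hstack(a),None,fx=.9,fy=.9)[:,:,::-1])
cv2.imwrite("pics/w2.png",viewer.grab_frame("wrist")["image"][:,:,::-1])
E
```

```text
t: 4.6
eef_pos: [0.484, 0.0879, 0.1312]
orientation: [[0.945, -0.003, -0.328], [0.328, -0.0, 0.945], [-0.003, -1.0, 0.0]]
wrist_force: [0.2, 1.1, -0.3]
finger_gap: 0.8
t 4.6 tcp [0.484  0.0879 0.1312] xang 0.335 j [ 0.16  0.37  1.98 -0.    0.79 -0.18] F [ 0.2  1.1 -0.3] Tq [-0.08  0.1  -0.02] gap 0.8
target [0.4813 0.0877 0.12  ] tool shift (x0.1m) [-0.026  0.112  0.007] turn deg 0.0 frac 0.000
```

View pics/a2.png

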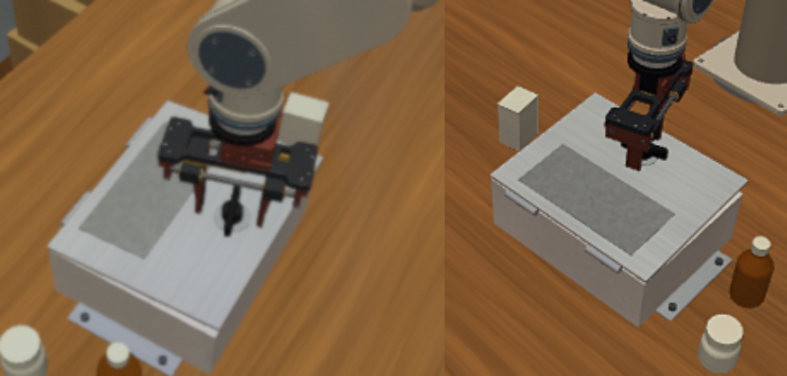

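View pics/w2.png

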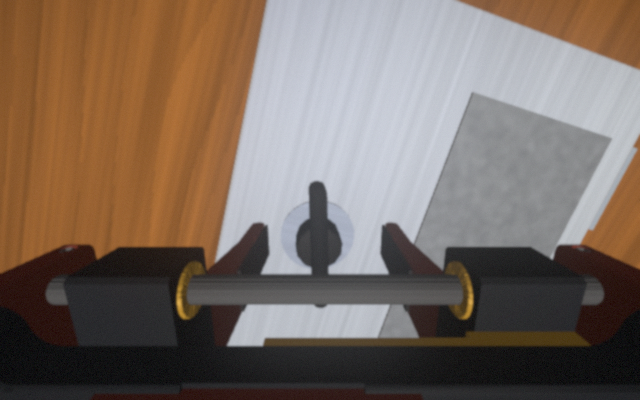

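```bash
python3 -m pendant '[[[0.6,-0.02,0.08,0.01,0],[0.6,0,0.05,0,0],[0.6,0,0,0,0]]]'; python3 tgt.py -.065 .115 .334; cat > look.py <<'E'
from h import *
import sys
q=np.load("q0.npy"); P=viewer.grab_frame("wrist"); im=P["image"].copy(); s=status.observe()
for X,c in(([s["eef_pos"]],(255,0,0)),(case2w(q[:3],lid2c(float(sys.argv[2]),[[.185,0,.034]])),(0,255,0))):
    u=proj(P,X)[0]; print(u); cv2.circle(im,tuple(int(v) for v in np.round(u)),4,c,1)
a=np.hstack([cv2.resize(viewer.grab_frame("side")["image"][150:300,240:460],(400,270)),cv2.resize(im,(400,270))])
cv2.imwrite(sys.argv[1],a[:,:,::-1])
E
python3 look.py pics/l3.png 0.04
```

```text
t: 5.05
eef_pos: [0.4825, 0.0884, 0.119]
orientation: [[0.944, -0.001, -0.329], [0.329, -0.0, 0.944], [-0.001, -1.0, 0.0]]
wrist_force: [0.8, 1.0, 0.3]
finger_gap: 0.801
t 5.05 tcp [0.4825 0.0884 0.119 ] xang 0.335 j [ 0.16  0.39  1.99 -0.    0.76 -0.18] F [0.8 1.  0.3] Tq [-0.07 -0.01 -0.02] gap 0.801
target [0.4813 0.0877 0.115 ] tool shift (x0.1m) [-0.014  0.04  -0.003] turn deg 0.0 frac 0.000
[324.50495796 240.11939891]
[324.22652644 258.69143937]
```

View pics/l3.png

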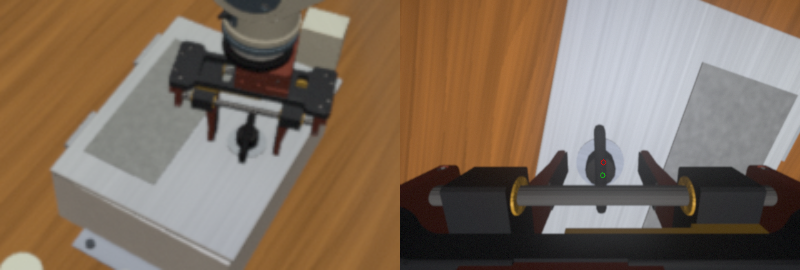

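```bash
python3 -m pendant '[[[-1,0,0,0,0],[-1,0,0,0,0],[-1,0,0,0,0],[-1,0,0,0,0],[-1,0,0,0,0],[-1,0,0,0,0]]]' 25; python3 tgt.py -.065 .11 .334; python3 look.py pics/l4.png 0.04
```

```text
t: 5.75
eef_pos: [0.4801, 0.0876, 0.119]
orientation: [[0.944, -0.006, -0.329], [0.329, -0.002, 0.944], [-0.006, -1.0, 0.0]]
wrist_force: [-4.5, -3.3, 2.0]
finger_gap: 0.316
t 5.75 tcp [0.4801 0.0876 0.119 ] xang 0.335 j [ 0.16  0.39  2.   -0.    0.77 -0.18] F [-4.5 -3.3  2. ] Tq [-0.67  0.7   0.04] gap 0.316
target [0.4813 0.0877 0.11  ] tool shift (x0.1m) [ 0.012  0.09  -0.003] turn deg 0.1 frac 0.001
[324.23138223 239.85728046]
[328.66515007 258.74293501]
```

View pics/l4.png

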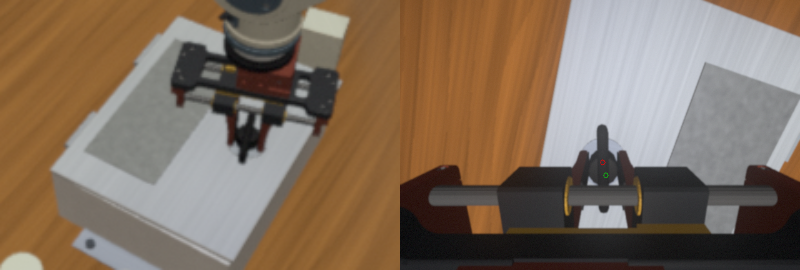

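```bash
python3 -m pendant '[[[-1,-0.025,0.03,0,0],[-1,0,0.03,0,0],[-1,0,0.02,0,0],[-1,0,0,0,0]]]' 40; python3 tgt.py -.065 .11 .334
```

```text
t: 6.25
eef_pos: [0.4795, 0.0874, 0.1122]
orientation: [[0.944, -0.002, -0.329], [0.329, -0.0, 0.944], [-0.002, -1.0, 0.0]]
wrist_force: [-6.4, -1.1, 12.4]
finger_gap: 0.314
t 6.25 tcp [0.4795 0.0874 0.1122] xang 0.335 j [ 0.16  0.4   2.   -0.    0.74 -0.18] F [-6.4 -1.1 12.4] Tq [-0.31  1.19  0.03] gap 0.314
target [0.4813 0.0877 0.11  ] tool shift (x0.1m) [ 0.017  0.022 -0.004] turn deg 0.0 frac 0.000
```

```bash
python3 -m pendant '[[[-1,-0.01,0.03,0,0],[-1,0,0.02,0,0],[-1,0,0,0,0],[-1,0,0,0,0]]]'; python3 tgt.py -.065 .11 .334
```

```text
t: 6.65
eef_pos: [0.4796, 0.0873, 0.1102]
orientation: [[0.944, 0.0, -0.329], [0.329, 0.0, 0.944], [0.0, -1.0, -0.0]]
wrist_force: [-13.8, -2.7, 47.1]
finger_gap: 0.31
t 6.65 tcp [0.4796 0.0873 0.1102] xang 0.335 j [ 0.16  0.4   2.01 -0.    0.74 -0.18] F [-13.8  -2.7  47.1] Tq [-0.65  2.95 -0.07] gap 0.31
target [0.4813 0.0877 0.11  ] tool shift (x0.1m) [ 0.017  0.002 -0.003] turn deg 0.0 frac 0.001
```

```bash
python3 -m pendant '[[[-1,-0.01,-0.015,0,0],[-1,0,0,0,0]]]'; python3 tgt.py -.065 .11 .334
```

```text
t: 6.85
eef_pos: [0.4794, 0.0872, 0.1103]
orientation: [[0.945, 0.002, -0.328], [0.328, 0.001, 0.945], [0.002, -1.0, -0.0]]
wrist_force: [-6.2, 0.0, 25.9]
finger_gap: 0.312
t 6.85 tcp [0.4794 0.0872 0.1103] xang 0.335 j [ 0.16  0.4   2.01  0.    0.73 -0.18] F [-6.2  0.  25.9] Tq [-0.22  1.57 -0.01] gap 0.312
target [0.4813 0.0877 0.11  ] tool shift (x0.1m) [ 0.019  0.003 -0.002] turn deg 0.0 frac 0.000
```

```bash
python3 -m pendant '[[[-1,0,0,0,0.06],[-1,0,0,0,0.08],[-1,0,0,0,0.08],[-1,0,0,0,0.08]]]'; python3 tgt.py -.065 .11 .334; python3 look.py pics/l5.png 0.0
```

```text
t: 7.25
eef_pos: [0.48, 0.0874, 0.1103]
orientation: [[0.99, 0.003, 0.141], [-0.141, 0.001, 0.99], [0.003, -1.0, 0.001]]
wrist_force: [-4.0, 0.4, 23.3]
finger_gap: 0.312
t 7.25 tcp [0.48   0.0874 0.1103] xang -0.141 j [0.16 0.4  2.01 0.   0.73 0.3 ] F [-4.   0.4 23.3] Tq [0.04 1.34 0.15] gap 0.312
target [0.4813 0.0877 0.11  ] tool shift (x0.1m) [0.012 0.003 0.005] turn deg -27.2 frac -0.303
[324.29436054 239.83682854]
[326.78170487 257.78230109]
```

View pics/l5.png

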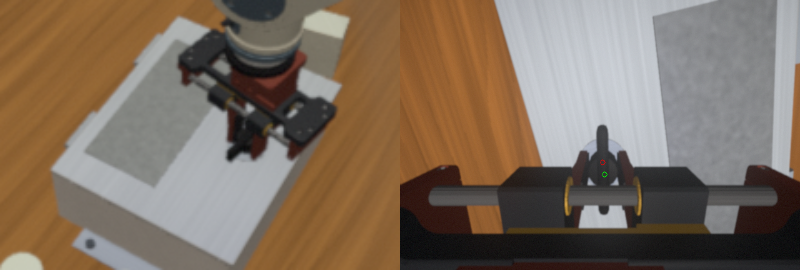

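The bar stays upright in the wrist view, so the knob turns with the hand. I keep turning.

```bash
python3 -m pendant '[[[-1,0,0,0,0.08],[-1,0,0,0,0.08],[-1,0,0,0,0.08],[-1,0,0,0,0.08]]]'; python3 tgt.py -.065 .11 -1.516
```

```text
t: 7.75
eef_pos: [0.4806, 0.0872, 0.1103]
orientation: [[0.8, 0.004, 0.6], [-0.6, 0.0, 0.8], [0.003, -1.0, 0.003]]
wrist_force: [-1.5, -2.4, 20.8]
finger_gap: 0.309
t 7.75 tcp [0.4806 0.0872 0.1103] xang -0.644 j [ 0.16  0.4   2.01 -0.    0.73  0.8 ] F [-1.5 -2.4 20.8] Tq [-0.15  0.95  0.15] gap 0.309
target [0.4813 0.0877 0.11  ] tool shift (x0.1m) [0.003 0.003 0.008] turn deg 50.0 frac 0.555
```

```bash
python3 -m pendant '[[[-1,0,0,0,0.08],[-1,0,0,0,0.08],[-1,0,0,0,0.08],[-1,0,0,0,0.08]]]'; python3 tgt.py -.065 .11 -1.516;  python3 look.py pics/l6.png 0.0
```

```text
t: 8.15
eef_pos: [0.481, 0.0868, 0.1103]
orientation: [[0.412, 0.005, 0.911], [-0.911, -0.0, 0.412], [0.002, -1.0, 0.004]]
wrist_force: [-1.2, -4.8, 19.8]
finger_gap: 0.312
t 8.15 tcp [0.481  0.0868 0.1103] xang -1.146 j [ 0.15  0.4   2.01 -0.    0.73  1.3 ] F [-1.2 -4.8 19.8] Tq [-0.64  0.58  0.16] gap 0.312
target [0.4813 0.0877 0.11  ] tool shift (x0.1m) [-0.007  0.003  0.005] turn deg 21.2 frac 0.235
[324.50830529 239.77232923]
[323.35956139 257.31914281]
```

View pics/l6.png

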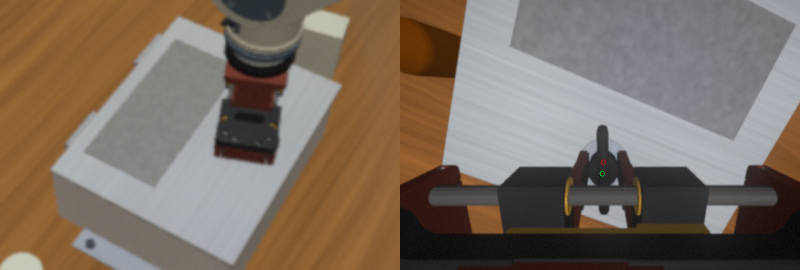

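```bash
python3 -m pendant '[[[-1,0,0.003,0,0.08],[-1,0,0,0,0.08],[-1,0,0,0,0.04],[-1,0,0,0,0]]]'; python3 tgt.py -.065 .11 -1.516
```

```text
t: 8.65
eef_pos: [0.4812, 0.0864, 0.1103]
orientation: [[0.113, 0.005, 0.994], [-0.994, -0.0, 0.113], [0.001, -1.0, 0.005]]
wrist_force: [-1.2, -7.1, 23.6]
finger_gap: 0.309
t 8.65 tcp [0.4812 0.0864 0.1103] xang -1.457 j [ 0.15  0.4   2.01 -0.    0.73  1.61] F [-1.2 -7.1 23.6] Tq [-0.94  0.6  -0.11] gap 0.309
target [0.4813 0.0877 0.11  ] tool shift (x0.1m) [-0.012  0.003  0.002] turn deg 3.4 frac 0.037
```

```bash
python3 -m pendant '[[[-1,0,0,0,0.03],[-1,0,0,0,0.02],[-1,0,0,0,0.0]]]'; python3 tgt.py -.065 .11 -1.516; python3 look.py pics/l7.png 0.0
```

```text
t: 8.95
eef_pos: [0.4813, 0.0864, 0.1103]
orientation: [[0.036, 0.005, 0.999], [-0.999, -0.001, 0.036], [0.001, -1.0, 0.005]]
wrist_force: [-2.1, -7.3, 23.4]
finger_gap: 0.311
t 8.95 tcp [0.4813 0.0864 0.1103] xang -1.535 j [ 0.15  0.4   2.01 -0.    0.73  1.69] F [-2.1 -7.3 23.4] Tq [-1.07  0.58  0.16] gap 0.311
target [0.4813 0.0877 0.11  ] tool shift (x0.1m) [-0.013  0.003  0.001] turn deg -1.1 frac -0.012
[324.51654454 239.68661015]
[322.15420059 257.99411703]
```

View pics/l7.png

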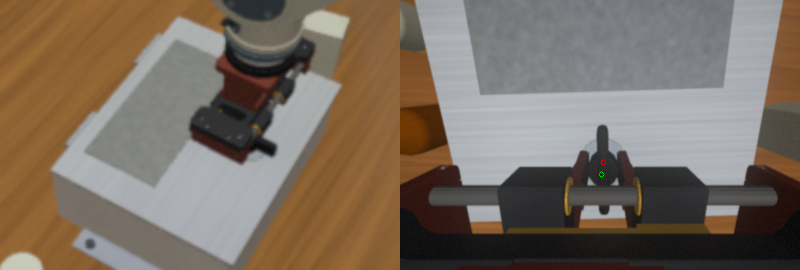

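No stop is felt yet, so I turn a little further and watch the torque.

```bash
python3 -m pendant '[[[-1,0,0,0,0.03],[-1,0,0,0,0.03],[-1,0,0,0,0.0]]]'; python3 tgt.py -.065 .11 -1.516
```

```text
t: 9.35
eef_pos: [0.4822, 0.0861, 0.1102]
orientation: [[-0.057, 0.007, 0.998], [-0.998, -0.001, -0.057], [0.001, -1.0, 0.007]]
wrist_force: [2.5, -9.6, 19.0]
finger_gap: 0.312
t 9.35 tcp [0.4822 0.0861 0.1102] xang -1.628 j [ 0.15  0.4   2.01 -0.    0.73  1.78] F [ 2.5 -9.6 19. ] Tq [-1.7  -0.03  0.45] gap 0.312
target [0.4813 0.0877 0.11  ] tool shift (x0.1m) [-0.015  0.002 -0.01 ] turn deg -6.4 frac -0.071
```

```bash
python3 -m pendant '[[[-1,0,0,0,0.03],[-1,0,0,0,0.03],[-1,0,0,0,0.0]]]'; python3 tgt.py -.065 .11 -1.516; python3 look.py pics/l8.png 0.0
```

```text
t: 9.65
eef_pos: [0.4833, 0.0857, 0.1103]
orientation: [[-0.15, 0.009, 0.989], [-0.989, -0.002, -0.15], [0.001, -1.0, 0.01]]
wrist_force: [5.8, -11.7, 14.9]
finger_gap: 0.308
t 9.65 tcp [0.4833 0.0857 0.1103] xang -1.721 j [ 0.15  0.4   2.   -0.01  0.73  1.88] F [  5.8 -11.7  14.9] Tq [-2.15 -0.76  0.63] gap 0.308
target [0.4813 0.0877 0.11  ] tool shift (x0.1m) [-0.016  0.003 -0.023] turn deg -11.8 frac -0.131
[324.52001497 239.62768868]
[321.59019595 261.88200938]
```

View pics/l8.png

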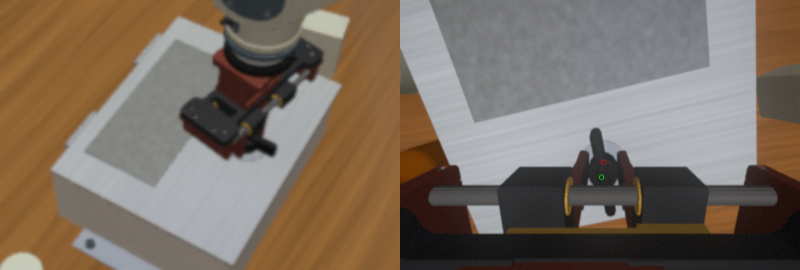

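The bar now slips in the hand while staying along the case's x axis, and the torque has risen to about 0.6 N m, so the knob is at its stop. I release in place and then lift.

```bash
python3 -m pendant '[[[0.3,0,0,0,0],[0.3,0,0,0,0],[0.3,0,0,0,0],[0.3,0,0,0,0]]]'; python3 -m pendant '[[[0.3,0,-0.05,0,0],[0.3,0,-0.2,0,0],[0.3,0,-0.4,0,0],[0.3,0,-0.4,0,0],[0.3,0,-0.2,0,0]]]'; python3 tgt.py -.065 .11 -1.516; python3 look.py pics/l9.png 0.0
```

```text
t: 10.15
eef_pos: [0.483, 0.0889, 0.1103]
orientation: [[-0.153, 0.009, 0.988], [-0.988, 0.003, -0.153], [-0.005, -1.0, 0.008]]
wrist_force: [2.8, 9.6, 12.8]
finger_gap: 0.629
t: 10.65
eef_pos: [0.4799, 0.0871, 0.236]
orientation: [[-0.152, 0.004, 0.988], [-0.988, 0.001, -0.152], [-0.001, -1.0, 0.004]]
wrist_force: [0.3, -0.2, 0.0]
finger_gap: 0.654
t 10.65 tcp [0.4799 0.0871 0.236 ] xang -1.723 j [ 0.16  0.2   1.92 -0.    1.02  1.88] F [ 0.3 -0.2  0. ] Tq [ 0.05  0.1  -0.01] gap 0.654
target [0.4813 0.0877 0.11  ] tool shift (x0.1m) [-0.006  1.26   0.008] turn deg -11.9 frac -0.132
[323.86993665 239.11849723]
[323.75882055 198.88420659]
```

View pics/l9.png

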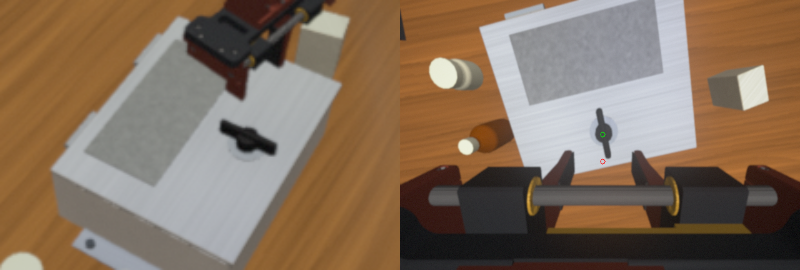

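```bash
cat > fit2.py <<'E'
from h import *
q=np.load("q0.npy")
Ps=[];M=[];K=[]
for n in["scene","side","wrist"]:
    P=viewer.grab_frame(n)
    L=nets.silhouettes(P,"lid"); k=nets.silhouettes(P,"knob")
    print(n,[(round(r["score"],2),int(r["mask"].sum()),np.round(r["uv"])) for r in L[:1]+k[:2]])
    if n!="wrist" and L: Ps.append(P);M.append(L[0]["mask"]|(k[0]["mask"] if k else False))
    if k: K.append((P,k[0]["mask"],n))
f=lambda a:-sum(hull_iou(P,lidpts(q[:3],a),m) for P,m in zip(Ps,M))
A=np.arange(-.03,.12,.004); v=[f(a) for a in A]; a=A[np.argmin(v)]; print("lid",round(a,3),-min(v)/max(1,len(Ps)))
for P,m,n in K:
    ks=np.arange(1.2,2.8,.02); v=[hull_iou(P,knobpts(q[:3],0.005,k),m) for k in ks]; print(n,"knob",round(ks[np.argmax(v)],2),max(v))
E
python3 fit2.py; python3 -m pendant '[[[0.3,0,-0.2,0,0],[0.3,-0.3,-0.2,-0.1,0],[0.3,-0.35,0,-0.1,0],[0.3,-0.35,0,-0.1,0],[0.3,-0.35,0,-0.1,0],[0.3,-0.35,0,-0.1,0],[0.3,-0.35,0,-0.1,0],[0.3,-0.3,0,0,0]]]'; python3 tgt.py -.065 .11; python3 fit2.py;  python3 - <<'E'
from h import *
for n in("scene","side"):
    cv2.imwrite(f"pics/z_{n}.png",cv2.resize(viewer.grab_frame(n)["image"][100:340,200:480],None,fx=2.4,fy=2.4)[:,:,::-1])
E
```

```text
scene [(0.64, 8213, array([352., 189.])), (0.49, 168, array([365., 166.]))]
side [(0.9, 11000, array([346., 229.])), (0.49, 355, array([377., 229.]))]
wrist [(0.65, 72511, array([309., 116.])), (0.67, 1150, array([326., 194.]))]
lid 0.006 0.9321752792790734
scene knob 2.04 0.6767241379310345
side knob 2.02 0.7815533980582524
wrist knob 2.08 0.6039009752438109
t: 12.0
eef_pos: [0.454, 0.3301, 0.2724]
orientation: [[-0.151, -0.001, 0.989], [-0.989, -0.0, -0.151], [0.001, -1.0, -0.001]]
wrist_force: [0.3, 0.3, 0.7]
finger_gap: 0.651
t 12.0 tcp [0.454  0.3301 0.2724] xang -1.722 j [0.61 0.27 1.73 0.   1.14 2.33] F [0.3 0.3 0.7] Tq [-0.08  0.13 -0.01] gap 0.651
target [0.4813 0.0877 0.11  ] tool shift (x0.1m) [2.355 1.625 0.636] 
scene [(0.72, 8055, array([350., 191.])), (0.65, 12020, array([350., 202.])), (0.48, 158, array([368., 167.]))]
side [(0.76, 5264, array([379., 239.])), (0.53, 225, array([379., 230.]))]
wrist [(0.7, 1759, array([542., 132.]))]
lid -0.002 0.552066100879569
scene knob 2.78 0.024207636635887198
side knob 2.14 0.47665847665847666
wrist knob 2.1 0.7699757869249395
```

View pics/z_side.png

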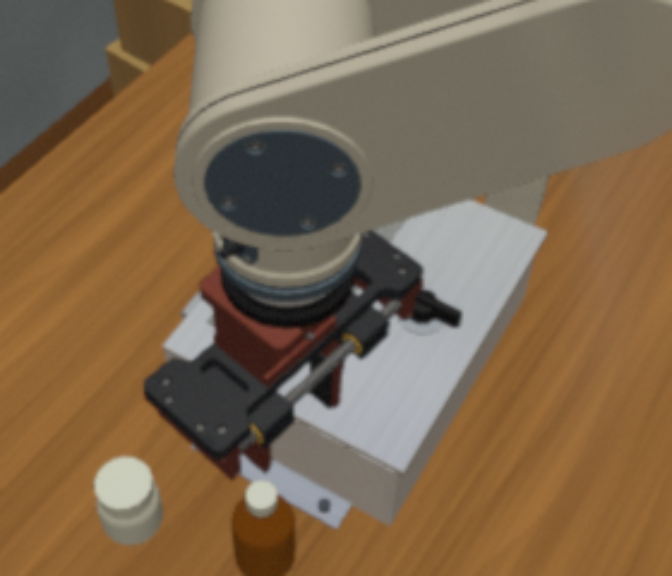

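View pics/z_scene.png

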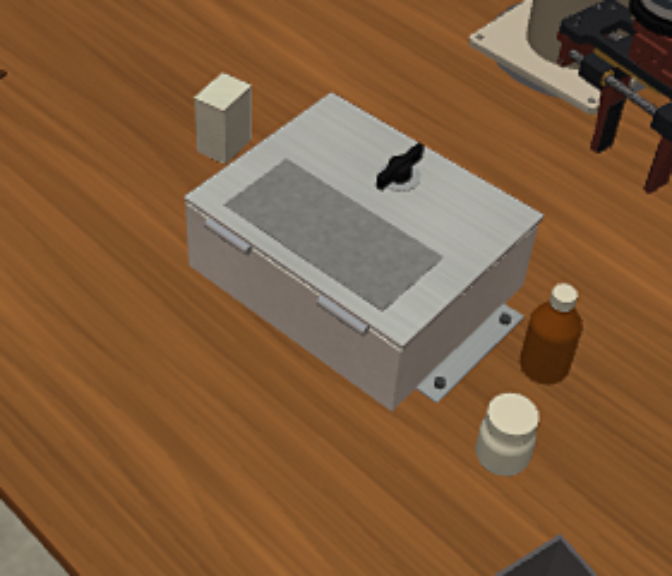

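The scene view shows the lid flush and the knob at about (400,167) in the crop, pointing front to back. The bystanders haven't moved. I move the arm further out for a clean lid reading.

```bash
python3 -m pendant '[[[0.3,-0.4,0,-0.3,0],[0.3,-0.4,0,-0.3,0],[0.3,-0.4,0,-0.3,0],[0.3,-0.4,0,-0.3,0],[0.3,-0.4,0,-0.3,0],[0.3,-0.4,0,-0.3,0],[0.3,0,0,0,0],[0.3,0,0,0,0]]]'; cat > fit3.py <<'E'
from h import *
q=np.load("q0.npy"); O=[]
for n in["scene","side"]:
    P=viewer.grab_frame(n); L=nets.silhouettes(P,"lid"); k=[r for r in nets.silhouettes(P,"knob") if r["mask"].sum()<1000]
    print(n,[(round(r["score"],2),int(r["mask"].sum())) for r in L]+[(round(r["score"],2),r["uv"]) for r in k])
    m=L[0]["mask"].copy()
    if k: m|=k[0]["mask"]
    A=np.arange(-.03,.1,.002); v=[hull_iou(P,lidpts(q[:3],a),m) for a in A]; print("  lid",round(A[np.argmax(v)],3),round(max(v),3), "at .026:",round(hull_iou(P,lidpts(q[:3],.026),m),3))
    if k:
        ks=np.arange(1.2,2.8,.02); v=[hull_iou(P,knobpts(q[:3],0.005,t),k[0]["mask"]) for t in ks]; print("  knob",round(ks[np.argmax(v)],2),round(max(v),2))
    im=P["image"].copy()
    for a,c in((.005,(255,0,0)),(.026,(0,255,0))):
        cv2.polylines(im,[np.round(proj(P,case2w(q[:3],lid2c(a,[[.246,-.152,.008],[.246,.152,.008]])))*16).astype(np.int32)],False,c,1,shift=4)
    O.append(cv2.resize(im[120:300,260:440],(400,400),interpolation=cv2.INTER_NEAREST))
cv2.imwrite("pics/fin.png",np.hstack(O)[:,:,::-1])
E
python3 fit3.py
```

```text
t: 13.35
eef_pos: [0.35, 0.5541, 0.2737]
orientation: [[-0.055, -0.065, 0.996], [-0.997, 0.055, -0.051], [-0.051, -0.996, -0.068]]
wrist_force: [0.2, -0.4, -0.7]
finger_gap: 0.65
scene [(0.67, 8084), (0.67, [365.9, 168.6])]
  lid 0.004 0.969 at .026: 0.95
  knob 2.04 0.68
side [(0.85, 2286)]
  lid 0.014 0.185 at .026: 0.185
```

View pics/fin.png

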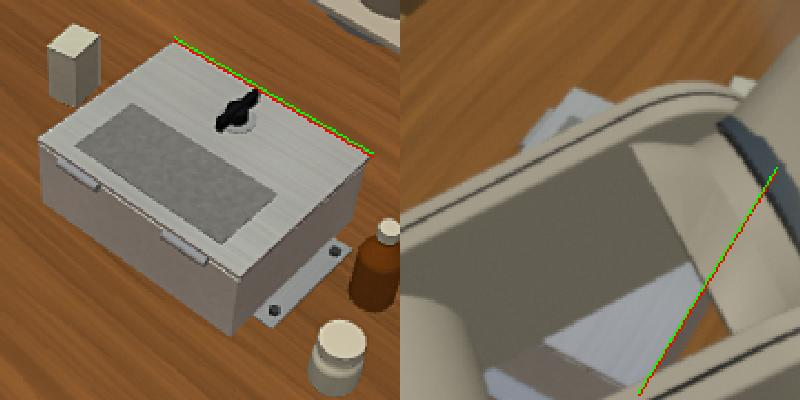

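```bash
python3 -m pendant '[[[0.3,0,0,0,-0.08],[0.3,0,0,0,-0.08],[0.3,0,0,0,0],[0.3,0,0,0,0]]]';python3 tgt.py -.065 .11; python3 - <<'E'
from workcell import status
s=status.observe(); print(s["joints"],s["dq"])
E
python3 fit3.py | head -3
```

```text
t: 14.05
eef_pos: [0.3503, 0.554, 0.2741]
orientation: [[0.19, -0.065, 0.98], [-0.979, 0.056, 0.194], [-0.067, -0.996, -0.053]]
wrist_force: [-0.2, -0.5, 0.2]
finger_gap: 0.649
t 14.05 tcp [0.3503 0.554  0.2741] xang -1.379 j [0.95 0.41 1.52 0.09 1.2  2.29] F [-0.2 -0.5  0.2] Tq [-0.    0.08  0.01] gap 0.649
target [0.4813 0.0877 0.11  ] tool shift (x0.1m) [4.928 1.289 0.464] 
[0.94849586 0.41417929 1.52112835 0.09156364 1.19999961 2.29246823] [ 0.00370426  0.00084012 -0.00164113  0.00187683  0.00094368 -0.00092072]
scene [(0.59, 7960), (0.24, 185), (0.45, [367.6, 166.2])]
  lid -0.006 0.96 at .026: 0.936
  knob 2.04 0.71
```

```bash
python3 -c "
from workcell import ctrl; print(ctrl.job_done())"
```

```text
the job is handed in; nothing more can be done
None
```

The lid is shut and, as far as the pictures show, latched. I handed the job in after about 14 s with the arm clear of the case.

**What I did:** I pushed the lid down with the open fingers either side of the knob, gripped the hub, and pressed until the lid bottomed. The press peaked at 47 N at the wrist and I eased it to about 26 N. I turned the knob clockwise to its stop, where the torque rose to about 0.6 N m and the hand began to slip round the hub. The press had fallen to about 15 N by then. I let go in place, lifted straight up and moved away.

**Last checks:**
- **Lid:** after release the camera fits gave 0.006, 0.004 and -0.006 rad, well below the 0.026 rad it would spring back to if unlatched.
- **Knob:** the unobstructed fits gave 2.02–2.10 rad, against a stop at 2.1. The scene camera read slightly low, at 2.04.
- **Bottle, jar and carton:** they look unmoved in the pictures. I did not measure their positions.

**Checks that failed or disagreed:**
- In the final position the arm hid the lid from the side camera, so the last lid readings come from the scene camera alone. The side camera's last clear view, just after release, was part of the 0.006 fit.
- One earlier scene fit of the knob was wrong because the network returned a mask of about 12,000 pixels, far too big to be the knob. I ignored it.
- While moving away, the tool tilted a few degrees as the last joint came near its range limit. I turned it back and it then read 2.29 rad, inside the 2.54 limit, but I did not read it at the extreme.

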